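# Feel the gap with a taper gauge

### The job

Pick up the taper gauge by its wooden handle and slide its blade, flat side along the aluminium fence, into the gap between the fence and the stop's steel nose, until you feel it lightly nipped between the two. The stop is held by friction alone and must not be shifted, so ease the blade in gently. Hold it nipped for a moment, then let go and leave it standing on the jig's base, still nipped in the gap with its flat side against the fence, ready to be read; leave everything else on the bench alone.

Things in the scene. Friction and masses are not known exactly. Their poses are not given: they have to be found in the camera images.
- gauge: Taper gauge, ~160 g, balancing near x = 34, standing on edge: weighted wooden handle 70 x 20 x 32 high (x -35..35, y -10..10), steel wedge blade 24 high (x 35..155). Origin: centre of the handle's underside; x points to the blade's tip, z up. The blade's flat side is the plane y = +10, flush with the handle; the other side tapers 1 in 8: 19 thick at the handle, 4 at the tip..
- flat_tip (a point): Point on the gauge's flat side at the blade's tip, half the blade's height up: gauge coordinates (155, 10, 12).
- jig: Jig fixed to the bench: plywood base x -140..140, y -130..60, top at z = 10, and an aluminium fence bar on it, 130 long, 30 thick, 40 high. Origin: on the bench, under the fence's working face. That face is the plane y = 0 from x = 10 (where the blade enters) to x = 140; the bar lies at y 0..30. The gauge slides in along +x, its handle staying over the bare base at negative x.
- stop: Stop on the jig facing the fence: wooden block 50 x 55 x 39 high, black knob (59 high); screwed into it an upright round steel nose, radius 8, 37 high, axis at jig x = 30. Origin: under the block's face, base top, jig (30, -36); axes as the jig's. How far the nose stands out varies and is not in this pose: gap from fence to nose 7.5 to 15.5. Slides along jig y, held by about 9 N of friction.
- channel_a: Bystander: short brown steel channel offcut, 85 x 30 x 22. Origin: centre of its underside.
- channel_b: Bystander: second brown channel offcut, as the first. Origin: centre of its underside.
- tape: Bystander: black tape measure, 65 x 32 x 60. Origin: centre of its underside.
- knife: Bystander: closed green utility knife, 110 x 22 x 16. Origin: centre of its underside.
- sanding_block: Bystander: cork sanding block, 100 x 60 x 32. Origin: centre of its underside.
- glue: Bystander: yellow glue bottle, 60 across, 170 high. Origin: centre of its underside.
- screw_tin: Bystander: open steel tin, 80 across, 50 high. Origin: centre of its underside.
- offcut: Bystander: pale wood offcut, 120 x 45 x 22. Origin: centre of its underside.

How it is judged:
On the way:
1. the gauge, held in the fingers with its flat side along the fence (within about 1.2 mm), is nipped between fence and stop, bearing on the stop's nose with more than 1 N (contact force between the fingers and gauge above 1 N and contact force between gauge and stop above 1 N and y of flat_tip in the frame of jig above -0.0012 m and y of gauge in the frame of jig between -0.012 and -0.0078 m and angle between the x axis of gauge and the x axis of jig, either way round below 0.03 rad and x of flat_tip in the frame of jig above 0.05 m), for 0.3 s.
At the end, for the whole second after the job is handed in: The gauge is released and at rest, upright on the jig's base, its flat side within 1.2 mm of the fence face at the tip and 2 mm at the handle and the blade still lightly nipped by the stop's nose (over 0.1 N); the stop stands within 1 mm of where it was (y of flat_tip in the frame of jig above -0.0012 m and y of gauge in the frame of jig between -0.012 and -0.0078 m and angle between the x axis of gauge and the x axis of jig, either way round below 0.03 rad and x of flat_tip in the frame of jig above 0.05 m and contact force between gauge and stop above 0.1 N and z of gauge in the frame of jig below 0.0125 m and angle between gauge's own z axis and vertical below 0.05 rad and linear speed of gauge below 0.01 m/s and distance of stop from where it was at the start of the episode below 0.001 m); the robot touches nothing.
It fails at once if the stop was shifted more than 1 mm (distance of stop from where it was at the start of the episode above 0.001 m).
It fails at once if the gauge was forced against the stop with more than 15 N (contact force between gauge and stop above 15 N).
It fails at once if the gauge was pressed on the jig (fence, base or stop) with more than 25 N (contact force between gauge and jig above 25 N).
It fails at once if a bystander was pushed more than 20 mm (distance of any of channel_a, channel_b, tape, knife, sanding_block, glue, screw_tin, offcut from where it was at the start of the episode above 0.02 m).
It also fails if it takes over 72 s, if anything falls off the work surface, if the arm or the gripper's body presses on something with over 40 N, if the wrist force passes 120 N, or if a joint passes its speed limit or range.

### The arm

A 7-joint arm with a two-finger parallel gripper is mounted at the origin on the work surface. World frame = base frame: x ahead of the robot, y to its left, z up, the work surface at z = 0. Lengths are in m, angles in rad, forces in N, time in s.
With the tool pointing down it reaches from about 0.425 to 0.95 m from the base axis. Payload 4.7 kg.
Tool frame: the origin (TCP) lies at the very end of the fingers, on their centre line; the grasp point (between the pads) lies 19 mm behind it (ctrl.grip_point_offset is the distance from the TCP to the grasp point, in m); z points along the fingers, y is the line along which they close (so a half turn about z gives the same grasp; the last joint's range is limited). The gripper opens to 87 mm and grips with 3 to 60 N. Pads are 19 mm wide; open, the fingers measure 117 mm over their backs; the gripper's body (75 mm by 190 mm) begins 51 mm behind the grasp point.
Start: joints at [-1.17, 0.469, -0.049, 1.532, 0.024, 1.141, -0.082], TCP at [0.281, 0.614, 0.223] pointing down, gripper open.
Joint ranges: [-2.59, 2.59], [-0.33, 1.99], [-1.39, 1.29], [0.1, 2.45], [-1.04, 4.18], [0.21, 1.99], [-2.66, 2.66]. Speed limits (rad/s): [2.57, 2.57, 3.14, 3.14, 3.14, 3.14, 3.14].

### API

Orientations are given as a unit quaternion [w, x, y, z].
In Python, from station import ctrl gives the robot as it stands.
- The arm moves only by the tool play_rows, never from a script. Its argument "moves" is a list of rows, each a list of 6 numbers: the shift along the tool's x, y, z in mm, then the turn, a rotation vector about the tool's x, y, z in rad. A call has 1 to 5 rows; each row is the pose to reach, as a shift and turn from the pose commanded when the call began, along the tool's axes at that moment; what a row does not reach only later rows make up. A row lasts 1/12 s, in which the tool goes at most 41.7 mm and 7.16 degrees, less where a joint would pass 70% of its speed; a pose out of reach is approached as far as the arm can. A call with a gripper value outside its range is refused whole. "claw" is the closure, from 0 (fully open) to 1 (shut), set as the call begins (left out, the last holds). The fingers move at their own pace and stop on an object; "force" is the grip in N (left out, the last holds). Time passes only in rows, so rows that repeat a pose let the fingers close. It gives the time, the measured TCP pose, the force, the opening and the grip force at its end, in the units of the state.
- ctrl.get_state(): the state, without advancing time (a new reading comes with each control period).
- ctrl.grab_frame(name): name is "scene" or "top"; returns the picture (400x640x3 uint8, red, green, blue); there is no depth.
- ctrl.camera_model(name): a dict with "vertical_fov" (degrees; the focal length in pixels is half the picture's height over the tangent of half this angle, whatever the lens; pixels are square), "cx", "cy" (the principal point, pixels), "extrinsics" (4x4, takes a point from camera to world coordinates). Camera axes: x right, y down, z forward; pixel columns grow to the right and rows downward; lengths in m; the calibration is good to about 2 mm. A picture is of the moment at which its call begins. camera_model takes no time and is no camera call.
- ctrl.sign_off(): hands the job in; it is judged then, once.
The state is a dict: "time_s": time; "joints": joint angles; "joint_vel": joint speeds; "joint_efforts": joint torques, N m; "tcp_pos": TCP position; "orientation": TCP orientation; "contact_force": force on the tool from outside, world axes, zero at the start; "wrist_torque": the same for the moment, N m; "opening": finger opening in m; "finger_force": force on a finger pad.
Only numpy, scipy, OpenCV 4.12 (cv2) and the standard library are available. Lean on these libraries where they do the work, as an engineer would, in place of code of your own. Each camera call takes 0.05 s, during which the arm holds its last target. There are 200 camera calls.

## Working session

There is one attempt and no reset: what is moved stays moved. The work goes in short steps, Python scripts to look and compute and a tool call to move; the robot and the scene stay as the last step left them, time stands still between calls to the robot, and variables do not carry over. Pictures are saved under pics/ and viewed, at most 10 in all, crops included, and the job is handed in when it is done.

Besides the shell and the picture viewer there is one more tool, called as name(argument=value, ...) on one line, values as JSON. play_rows: Moves the arm, as the interface text tells. Its arguments: {"type":"object","properties":{"moves":{"type":"array"},"claw":{"type":"number"},"force":{"type":"number"}},"required":["moves"]}

```bash
mkdir -p pics
cat > h.py <<'E'
import numpy as np, cv2
from station import ctrl
def ray(cam,u,v):
    m=ctrl.camera_model(cam);f=200/np.tan(np.radians(m["vertical_fov"])/2)
    E=np.array(m["extrinsics"]);d=E[:3,:3]@np.array([(u-m["cx"])/f,(v-m["cy"])/f,1]);return E[:3,3],d
def pt(cam,u,v,z):
    o,d=ray(cam,u,v);return o+d*(z-o[2])/d[2]
def px(cam,p):
    m=ctrl.camera_model(cam);f=200/np.tan(np.radians(m["vertical_fov"])/2)
    E=np.array(m["extrinsics"]);c=E[:3,:3].T@(np.array(p)-E[:3,3]);return c[0]/c[2]*f+m["cx"],c[1]/c[2]*f+m["cy"]
def save(cam,name,box=None,k=1):
    im=ctrl.grab_frame(cam)[:,:,::-1]
    if box: im=im[box[1]:box[3],box[0]:box[2]]
    cv2.imwrite("pics/"+name,cv2.resize(im,None,fx=k,fy=k,interpolation=cv2.INTER_CUBIC))
E
python3 - <<'E'
from h import *
np.set_printoptions(precision=4,suppress=True)
for c in("scene","top"):
    save(c,c+"0.png");print(ctrl.camera_model(c))
s=ctrl.get_state();print(s)
E
```

```text
{'vertical_fov': 46.742696244797656, 'cx': 307.7162899432833, 'cy': 207.10851586328903, 'extrinsics': array([[-0.1521,  0.6667, -0.7296,  1.3658],
       [ 0.9884,  0.104 , -0.111 ,  0.1196],
       [ 0.0019, -0.738 , -0.6748,  0.8124],
       [ 0.    ,  0.    ,  0.    ,  1.    ]])}
{'vertical_fov': 44.4433172175015, 'cx': 320.2656089355741, 'cy': 208.76379793806933, 'extrinsics': array([[-0.0247, -0.9892,  0.1443,  0.3676],
       [-0.9996,  0.026 ,  0.0072, -0.0054],
       [-0.0109, -0.1441, -0.9895,  1.3969],
       [ 0.    ,  0.    ,  0.    ,  1.    ]])}
{'time_s': 0.1, 'joints': array([-1.1699,  0.4694, -0.0486,  1.5336,  0.0242,  1.141 , -0.0823]), 'joint_vel': array([ 0.0009, -0.0025,  0.0004, -0.0028,  0.0003, -0.0017,  0.0004]), 'joint_efforts': array([  0.0007, -50.9172,  -0.0813, -23.6829,  -0.0615,   0.0344,
         0.0001]), 'tcp_pos': array([0.281 , 0.6131, 0.2216]), 'orientation': array([-0.0001,  0.2132,  0.977 , -0.0009]), 'contact_force': array([ 0.27  , -0.5902,  0.6154]), 'wrist_torque': array([-0.0116, -0.0047, -0.0388]), 'finger_force': 0.0, 'opening': 0.0873208110389686}
```

View pics/top0.png

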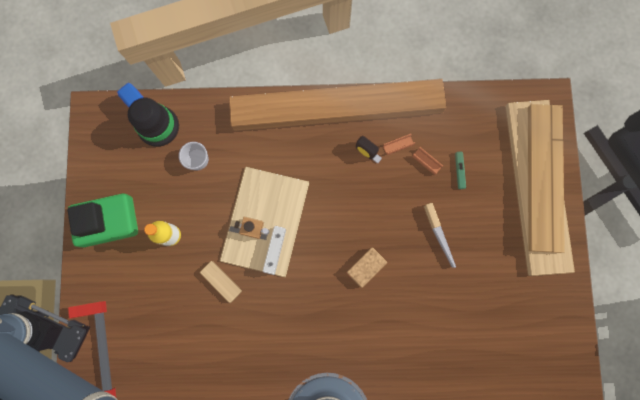

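View pics/scene0.png

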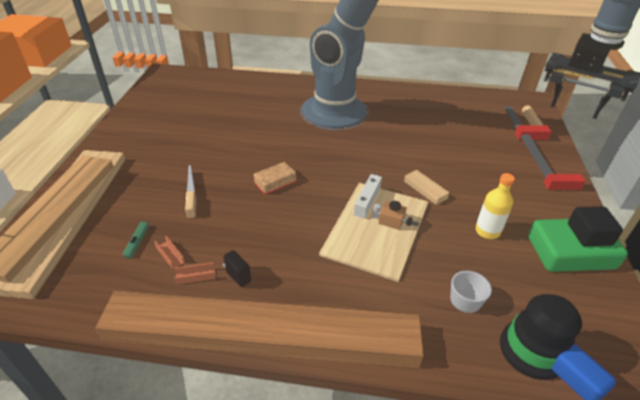

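Top view: gauge handle at about (432,215), tip (455,266); jig with its fence (280,228)-(270,273), stop at (250,227). The blade enters from the far side, so jig +x points toward the robot. Next, enlarged crops.

Run:
```python
from h import *
a=ctrl.grab_frame("top")[:,:,::-1];b=ctrl.grab_frame("scene")[:,:,::-1]
def c(im,x,y,w,h,k): return cv2.resize(im[y:y+h,x:x+w],None,fx=k,fy=k,interpolation=cv2.INTER_CUBIC)
cv2.imwrite("pics/c1.png",np.hstack([c(a,215,160,100,120,5),c(a,410,190,60,120,5)]))
cv2.imwrite("pics/c2.png",np.hstack([c(b,315,165,120,120,5),c(b,170,160,40,120,5)]))
```

```text
(no output)
```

View pics/c1.png

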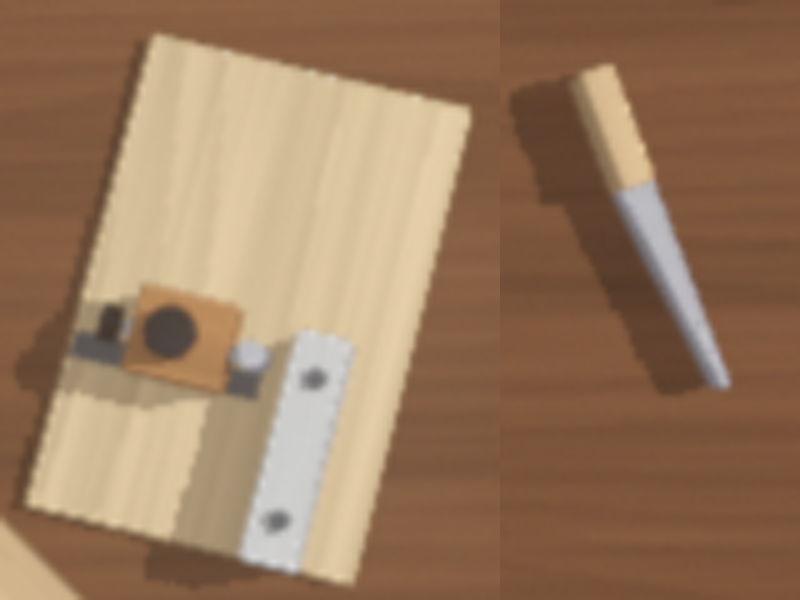

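View pics/c2.png

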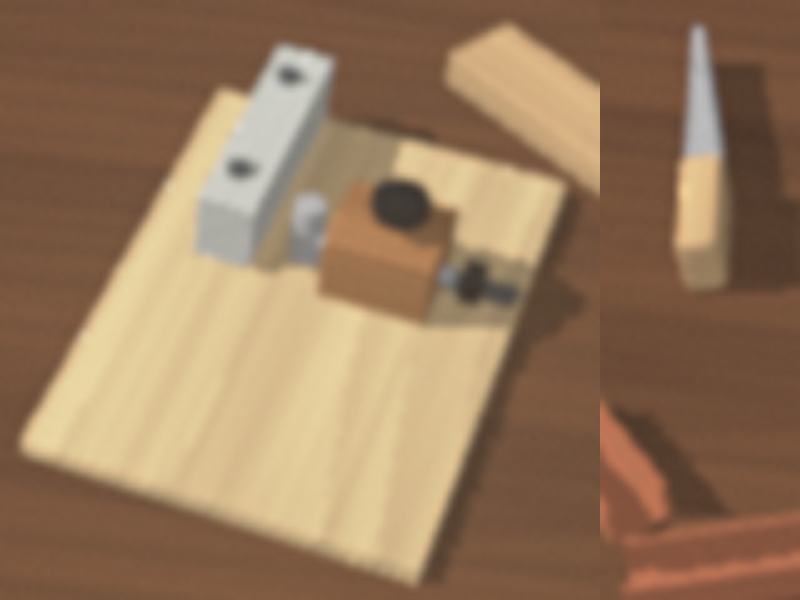

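The crops show the board's top corners, fence face edge, nose, and gauge corners clearly; the gauge's flat side is on the right in the top view. I'll fit both poses.

```bash
cat > fit.py <<'E'
from h import *
from scipy.optimize import least_squares
def fit(obs,x0,bias=True):
    def r(q):
        c,s=np.cos(q[2]),np.sin(q[2]);o=[]
        for cam,(u,v),(x,y,z) in obs:
            w=[q[0]+c*x-s*y,q[1]+s*x+c*y,z]
            o+=list(np.array(px(cam,w))-(u,v))
        return np.array(o)
    s=least_squares(r,x0,loss="soft_l1");return s.x,r(s.x).reshape(-1,2)
T=lambda u,v:(u/5+215-.4,v/5+160-.4)
TG=lambda u,v:((u-500)/5+410-.4,v/5+190-.4)
S=lambda u,v:(u/5+315-.4,v/5+165-.4)
SG=lambda u,v:((u-600)/5+170-.4,v/5+160-.4)
E
python3 - <<'E'
from fit import *
np.set_printoptions(precision=4,suppress=True)
B=[(-.14,-.13,.01),(-.14,.06,.01),(.14,.06,.01),(.14,-.13,.01)]
F=[(.01,0,.05),(.01,.03,.05),(.14,.03,.05),(.14,0,.05)]
jt=[("top",T(*p),q) for p,q in zip([(155,35),(470,107),(355,585),(27,507),(297,333),(355,345),(297,573),(242,558)],B+F)]
js=[("scene",S(*p),q) for p,q in zip([(420,583),(22,445),(222,90),(567,183),(245,217),(200,200),(280,45),(333,60)],B+F)]
G=[(-.035,-.01,.032),(-.035,.01,.032),(.035,.01,.032),(.035,-.01,.032),(.155,.01,.024),(.155,.006,.024)]
gt=[("top",TG(*p),q) for p,q in zip([(572,82),(615,66),(655,180),(617,193),(730,385),(715,388)],G)]
gs=[("scene",SG(*p),q) for p,q in zip([(727,240),(677,245),(683,155),(722,157),(692,25),(705,25)],G)]
for n,a,b,x0 in(("jig",jt,js,[.6,.1,3.]),("gauge",gt,gs,[.6,-.25,3.5])):
    for o in(a,b,a+b):
        x,r=fit(o,x0);print(n,x,np.sqrt((r**2).mean()))
    print(r.round(1).tolist())
x,_=fit(jt+js,[.6,.1,3.])
# nose top centre
for cam,p in(("top",T(250,355)),("scene",S(312,205))):
    w=pt(cam,*p,.047)[:2]-x[:2];c,s=np.cos(x[2]),np.sin(x[2]);print("nose jig",c*w[0]+s*w[1],-s*w[0]+c*w[1])
E
```

```text
jig [0.5301 0.1293 2.8837] 0.37956205714504493
jig [0.5316 0.1315 2.8792] 0.7488857128077873
jig [0.5306 0.1305 2.8823] 0.6895674078108777
[[-0.6, 0.0], [-0.1, 0.4], [-0.6, 0.0], [-0.2, -0.2], [0.2, -0.9], [-0.9, -0.8], [-0.8, -0.3], [-0.5, 0.2], [-0.1, -2.1], [-0.4, -0.5], [-0.9, 0.2], [-0.8, 0.3], [1.7, -0.6], [-1.0, -0.5], [-0.6, 0.4], [-0.3, 0.3]]
gauge [ 0.5395 -0.3094  3.4474] 0.6828071528843791
gauge [ 0.5377 -0.3098  3.4501] 0.6552361647741652
gauge [ 0.5389 -0.3094  3.4494] 0.687855337925247
[[0.6, -0.9], [-1.4, 0.0], [-0.4, 0.6], [0.5, 0.3], [-0.5, 0.5], [1.2, 0.4], [-1.4, 0.4], [0.4, 0.3], [0.2, 0.2], [0.3, -0.9], [0.5, 0.9], [-0.6, 0.8]]Traceback (most recent call last):
  File "<stdin>", line 14, in <module>
  File "fit.py", line 10, in fit
    s=least_squares(r,x0,loss="soft_l1");return s.x,r(s.x).reshape(-1,2)
    return func(*args, **kwargs)
    result = trf(vector_fun.fun, vector_fun.jac, x0, f0, J0, lb, ub, ftol, xtol,
                 gtol, max_nfev, x_scale, loss_function, tr_solver,
                 tr_options.copy(), verbose, callback=callback_wrapped)
    return trf_no_bounds(
        fun, jac, x0, f0, J0, ftol, xtol, gtol, max_nfev, x_scale,
        loss_function, tr_solver, tr_options, verbose, callback=callback)
    f_new = fun(x_new)
    self._update_fun()
    ~~~~~~~~~~~~~~~~^^
    self.f = self.fun_wrapped(xp_copy(self.x))
             ~~~~~~~~~~~~~~~~^^^^^^^^^^^^^^^^^
    return np.atleast_1d(self.fun(x))
                         ~~~~~~~~^^^
    return self.f(x, *self.args, **self.kwargs)
           ~~~~~~^^^^^^^^^^^^^^^^^^^^^^^^^^^^^^
  File "fit.py", line 8, in r
    o+=list(np.array(px(cam,w))-(u,v))
                     ~~^^^^^^^
  File "h.py", line 9, in px
    m=ctrl.camera_model(cam);f=200/np.tan(np.radians(m["vertical_fov"])/2)
ValueError: time passes only in moves, steps and waits
```

```bash
python3 - <<'E'
s=open('h.py').read()
s=s.replace("def ray","import functools\n@functools.lru_cache\ndef M(c): return ctrl.camera_model(c)\ndef ray",1).replace("m=ctrl.camera_model(cam)","m=M(cam)")
s+='''
from scipy.spatial.transform import Rotation as R
def go(p,yaw,st=None):
    "tool-frame step (mm, rad) from measured pose (or given pos,yaw) to TCP p with tool x at yaw, tool down"
    if st is None:
        s=ctrl.get_state();w,x,y,z=s["orientation"];r=R.from_quat([x,y,z,w]);q=s["tcp_pos"]
    else: q=np.array(st[0]);r=R.from_euler("z",st[1])*R.from_euler("x",np.pi)
    t=R.from_euler("z",yaw)*R.from_euler("x",np.pi)
    return (r.inv().apply(np.array(p)-q)*1000).round(2).tolist()+(r.inv()*t).as_rotvec().round(4).tolist()
J=(0.5306,0.1305,2.8823);G=(0.5389,-0.3094,3.4494)
def loc(F,x,y):
    c,s=np.cos(F[2]),np.sin(F[2]);return np.array([F[0]+c*x-s*y,F[1]+s*x+c*y])
def tolocal(F,p):
    d=np.array(p[:2])-F[:2];c,s=np.cos(F[2]),np.sin(F[2]);return np.array([c*d[0]+s*d[1],-s*d[0]+c*d[1]])
'''
open('h.py','w').write(s)
E
python3 - <<'E'
from fit import *
for cam,p in(("top",T(250,355)),("scene",S(312,205))): print("nose",tolocal(J,pt(cam,*p,.047)))
print("glue",pt("top",152,230,.17),"gauge grip",loc(G,.018,0))
d=np.radians
w=[((.281,.613,.222),d(155.4)),((.44,.48,.22),d(121)),((.50,.28,.22),d(87)),((.52,.08,.22),d(53)),((.54,-.12,.22),d(18)),((*loc(G,.018,0),.12),G[2]-np.pi)]
for a,b in zip(w,w[1:]): print(go(*b,st=a))
E
```

```text
nose [ 0.03011918 -0.02272122]
nose [ 0.03118594 -0.02358983]
glue [0.50345347 0.4298261  0.17      ] gauge grip [ 0.521746   -0.31485346]
[-199.93, -54.74, 2.0, 0.0, -0.0, 0.6004]
[-202.34, -51.58, -0.0, 0.0, -0.0, 0.5934]
[-198.68, 30.44, 0.0, -0.0, -0.0, 0.5934]
[-147.69, 136.34, 0.0, 0.0, -0.0, 0.6109]
[-77.57, 179.68, 100.0, 0.0, -0.0, 0.0064]
```

play_rows(moves=[[-40,-11,-10,0,0,0.12],[-80,-22,-20,0,0,0.24],[-120,-33,-20,0,0,0.36],[-160,-44,-20,0,0,0.48],[-200,-55,-20,0,0,0.6]], claw=0, force=25)

```text
time_s: 0.62
tcp_pos: [0.4402, 0.4798, 0.2428]
orientation: [-0.0, 0.495, 0.869, 0.0]
contact_force: [0.3, 0.1, -0.7]
opening: 0.087
finger_force: 0.0
```

play_rows(moves=[[-40,-10,0,0,0,0.12],[-80,-20,0,0,0,0.24],[-120,-30,0,0,0,0.36],[-160,-40,0,0,0,0.48],[-200,-50,0,0,0,0.6]])

```text
time_s: 1.03
tcp_pos: [0.4993, 0.282, 0.2425]
orientation: [-0.0, 0.73, 0.684, 0.0]
contact_force: [0.5, 0.0, -0.3]
opening: 0.0871
finger_force: 0.0
```

play_rows(moves=[[-40,6,0,0,0,0.12],[-80,12,0,0,0,0.24],[-120,18,0,0,0,0.36],[-160,24,0,0,0,0.48],[-200,30,0,0,0,0.6]])

```text
time_s: 1.45
tcp_pos: [0.517, 0.0807, 0.2426]
orientation: [-0.0, 0.899, 0.438, 0.0]
contact_force: [0.9, 0.0, 0.4]
opening: 0.0871
finger_force: 0.0
```

play_rows(moves=[[-29,27,0,0,0,0.12],[-58,54,0,0,0,0.24],[-87,81,0,0,0,0.36],[-116,108,0,0,0,0.48],[-148,136,0,0,0,0.6]])

```text
time_s: 1.87
tcp_pos: [0.5341, -0.118, 0.2427]
orientation: [-0.0, 0.988, 0.153, 0.0]
contact_force: [1.2, 0.5, -0.6]
opening: 0.0871
finger_force: 0.0
```

Run:
```python
from h import *
s=ctrl.get_state();print(s["time_s"],s["tcp_pos"],s["orientation"],s["joints"].round(2))
print(go((*loc(G,.015,0),.12),G[2]-np.pi))
```

```text
1.8667 [ 0.53414727 -0.11804479  0.24266795] [-3.52255741e-04  9.88232204e-01  1.52960300e-01  3.66084797e-04] [-0.43  0.28  0.7   1.85 -0.2   1.09 -0.91]
[-68.42, 183.92, 122.5, -0.0006, -0.0008, -0.0007]
```

play_rows(moves=[[-13,36,0,0,0,0],[-26,72,0,0,0,0],[-40,109,0,0,0,0],[-54,146,0,0,0,0],[-68.4,184,0,0,0,0]])

```text
time_s: 2.28
tcp_pos: [0.5253, -0.3142, 0.2423]
orientation: [-0.0, 0.988, 0.156, 0.0]
contact_force: [0.2, 0.3, -0.1]
opening: 0.0869
finger_force: 0.0
```

play_rows(moves=[[0,0,30,0,0,0],[0,0,65,0,0,0],[0,0,100,0,0,0],[0,0,135,0,0,0],[0,0,160,0,0,0]])

```text
time_s: 2.7
tcp_pos: [0.5243, -0.3118, 0.0793]
orientation: [-0.001, 0.988, 0.155, -0.001]
contact_force: [0.8, -0.1, 0.9]
opening: 0.0871
finger_force: 0.0
```

Run:
```python
from h import *
s=ctrl.get_state();print(s["time_s"],s["tcp_pos"],s["orientation"],s["joints"].round(2))
print(go((*loc(G,.015,0),.005),G[2]-np.pi))
save("scene","a.png",(120,90,270,230),4)
```

```text
2.7 [ 0.52428023 -0.311798    0.07931713] [-0.0012234   0.98785809  0.15534788 -0.00139287] [ 0.02  0.59  0.63  1.85 -0.45  0.85 -0.39]
[-0.17, 2.35, 74.31, -0.0028, 0.0024, 0.0042]
```

View pics/a.png

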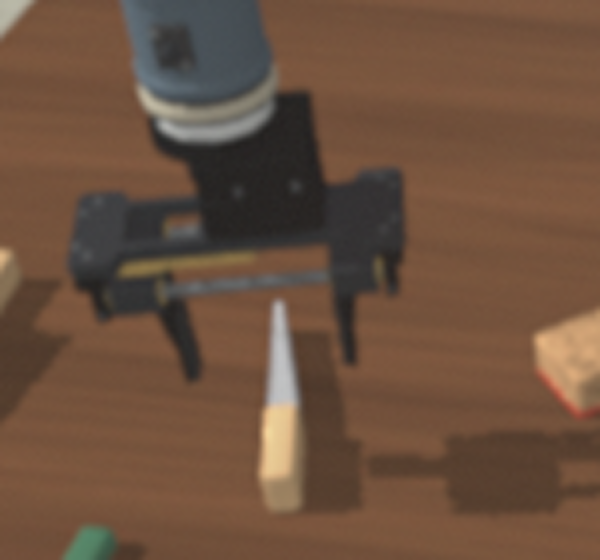

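The gripper straddles the gauge as planned; fingertips at crop (192,375) and (350,360) are above the handle at (280,450). Going down.

play_rows(moves=[[0,1,25,0,0,0.004],[0,2.3,50,0,0,0.004],[0,2.3,65,0,0,0.004],[0,2.3,70,0,0,0.004],[0,2.3,73,0,0,0.004]])

```text
time_s: 3.17
tcp_pos: [0.5263, -0.315, 0.0094]
orientation: [-0.0, 0.988, 0.153, -0.0]
contact_force: [0.2, -0.5, -0.2]
opening: 0.0872
finger_force: 0.0
```

play_rows(moves=[[0,0,0,0,0,0]])

```text
time_s: 3.25
tcp_pos: [0.5267, -0.3154, 0.0101]
orientation: [0.0, 0.988, 0.153, 0.0]
contact_force: [0.1, 0.1, 0.5]
opening: 0.087
finger_force: 0.0
```

Run:
```python
from h import *
s=ctrl.get_state();print(s["time_s"],s["tcp_pos"],s["orientation"],s["contact_force"])
print(go((*loc(G,.015,0),.005),G[2]-np.pi))
```

```text
3.25 [ 0.52667631 -0.31538895  0.01010356] [2.23557745e-04 9.88175279e-01 1.53327986e-01 3.12279328e-04] [0.06142133 0.12896934 0.47411976]
[-1.54, -2.01, 5.1, 0.0005, -0.0005, 0.0001]
```

play_rows(moves=[[-0.5,-1,2.5,0,0,0],[-0.5,-1,5,0,0,0],[-0.5,-1,5,0,0,0]])

```text
time_s: 3.5
tcp_pos: [0.5258, -0.3142, 0.005]
orientation: [0.0, 0.988, 0.153, 0.0]
contact_force: [0.3, -0.1, -0.5]
opening: 0.0867
finger_force: 0.0
```

play_rows(moves=[[0,0,0,0,0,0],[0,0,0,0,0,0],[0,0,0,0,0,0],[0,0,0,0,0,0],[0,0,0,0,0,0]], claw=1, force=25)

```text
time_s: 3.92
tcp_pos: [0.5255, -0.3143, 0.0046]
orientation: [-0.0, 0.988, 0.153, 0.0]
contact_force: [-0.1, 0.9, 0.1]
opening: 0.0613
finger_force: 0.0
```

play_rows(moves=[[0,0,0,0,0,0],[0,0,0,0,0,0],[0,0,0,0,0,0],[0,0,0,0,0,0],[0,0,0,0,0,0]])

```text
time_s: 4.33
tcp_pos: [0.5254, -0.3143, 0.0045]
orientation: [-0.0, 0.988, 0.153, -0.0]
contact_force: [-0.0, 0.8, -0.8]
opening: 0.0281
finger_force: 0.0
```

play_rows(moves=[[0,0,0,0,0,0],[0,0,0,0,0,0],[0,0,0,0,0,0],[0,0,0,0,0,0],[0,0,0,0,0,0]])

```text
time_s: 4.75
tcp_pos: [0.5255, -0.3144, 0.0045]
orientation: [0.0, 0.988, 0.153, 0.0]
contact_force: [0.3, -0.0, -0.7]
opening: 0.0194
finger_force: 25.0
```

play_rows(moves=[[0,0,-10,0,0,0],[0,0,-30,0,0,0],[0,0,-50,0,0,0],[0,0,-75,0,0,0],[0,0,-95,0,0,0]])

```text
time_s: 5.17
tcp_pos: [0.5254, -0.3145, 0.1014]
orientation: [0.0, 0.988, 0.153, 0.0]
contact_force: [0.4, -0.5, -1.2]
opening: 0.0198
finger_force: 25.0
```

Run:
```python
from h import *
s=ctrl.get_state();print(s["time_s"],s["tcp_pos"],s["orientation"],s["contact_force"],s["opening"],s["finger_force"])
# hover: gauge at jig (-95.. ) grip 15 ahead of origin; approach with tip short of fence
for gx in(-.170,): print(go((*loc(J,gx+.015,-.012),.10),J[2]-np.pi))
```

```text
5.1667 [ 0.52539421 -0.31445339  0.1014083 ] [8.73218461e-05 9.88211217e-01 1.53096483e-01 2.21486940e-04] [ 0.36988335 -0.45173251 -1.17962364] 0.019787229307727288 24.99918922316283
[276.81, -349.43, 1.44, 0.0001, -0.0005, 0.5667]
```

play_rows(moves=[[20,-25,0,0,0,0.11],[43,-54,0,0,0,0.22],[66,-84,0,0,0,0.33],[90,-114,0,0,0,0.44],[113,-143,0,0,0,0.566]])

```text
time_s: 5.58
tcp_pos: [0.5902, -0.1417, 0.1002]
orientation: [-0.001, 0.991, -0.131, 0.0]
contact_force: [0.7, 0.1, -1.6]
opening: 0.0199
finger_force: 25.0
```

Run:
```python
from h import *
print(go((*loc(J,-.155,-.014),.10),J[2]-np.pi))
```

```text
[26.67, -261.92, 0.52, -0.0012, -0.0002, -0.0037]
```

play_rows(moves=[[3,-30,0,0,0,0],[7,-68,0,0,0,0],[10,-106,0,0,0,0],[14,-144,0,0,0,0],[18,-180,0,0,0,0]])

```text
time_s: 6.0
tcp_pos: [0.6532, 0.0284, 0.1]
orientation: [-0.0, 0.992, -0.128, -0.0]
contact_force: [0.1, -0.2, -0.6]
opening: 0.0196
finger_force: 25.0
```

play_rows(moves=[[3,-30,0,0,0,0],[6,-60,0,0,0,0],[8.5,-82,0,0,0,0],[8.5,-82,0,0,0,0],[8.5,-82,0,0,0,0]])

```text
time_s: 6.42
tcp_pos: [0.6819, 0.1052, 0.0994]
orientation: [-0.0, 0.992, -0.126, -0.0]
contact_force: [0.2, -0.7, -0.6]
opening: 0.0195
finger_force: 25.0
```

Run:
```python
from h import *
s=ctrl.get_state();print(s["time_s"],s["tcp_pos"],s["contact_force"],s["joints"].round(2))
print(go((*loc(J,-.155,-.014),.06),J[2]-np.pi))
a=ctrl.grab_frame("top")[:,:,::-1];b=ctrl.grab_frame("scene")[:,:,::-1]
def c(im,x,y,w,h,k): return cv2.resize(im[y:y+h,x:x+w],None,fx=k,fy=k,interpolation=cv2.INTER_CUBIC)
cv2.imwrite("pics/d.png",np.hstack([c(a,220,140,90,140,4),c(b,320,160,110,140,4)]))
```

```text
6.4167 [0.68193904 0.10519668 0.099402  ] [ 0.18666283 -0.676151   -0.60384503] [-0.71  0.73  0.78  1.64 -0.58  1.02 -1.57]
[2.26, 0.36, 39.4, -0.0001, 0.0007, 0.006]
```

View pics/d.png

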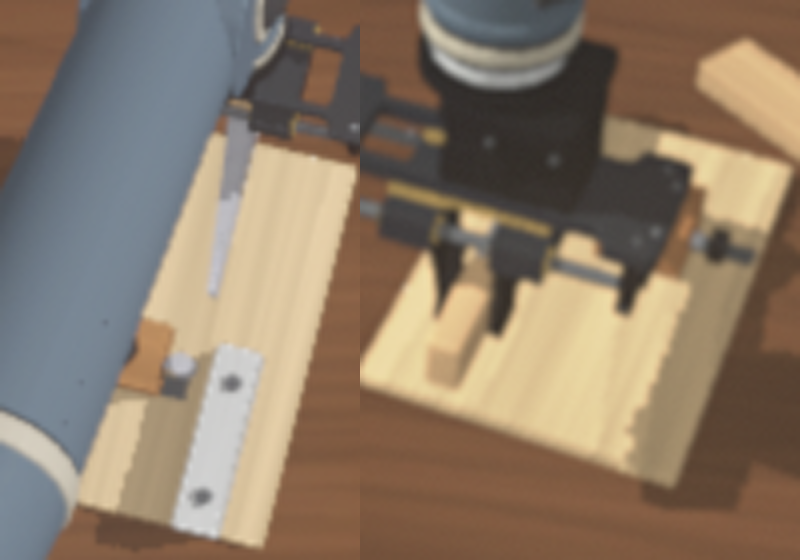

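The top view shows the blade ahead of the fence: tip at crop (213,297), flat edge from (252,120) to (217,297). I'll check its alignment.

Run:
```python
from h import *
f=lambda u,v:(u/4+220-.4,v/4+140-.4)
for n,p,z in(("tip",(216,296),.119),("flat back",(252,120),.119),("fence a",(217,345),.05),("fence b",(172,530),.05)):
    print(n,(tolocal(J,pt("top",*f(*p),z))*1000).round(1))
s=ctrl.get_state();print((tolocal(J,s["tcp_pos"])*1000).round(1))
```

```text
tip [-14.   -0.3]
flat back [-134.6   -6.1]
fence a [11.6 -0.6]
fence b [141.9   0.7]
[-153.4  -10.6]
```

play_rows(moves=[[0,0,15,0,0,0],[0,0,35,0,0,0],[0,0,50,0,0,0],[0,0,60,0,0,0],[0,0,68,0,0,0]])

```text
time_s: 6.93
tcp_pos: [0.681, 0.102, 0.0295]
orientation: [0.0, 0.992, -0.129, -0.001]
contact_force: [-0.2, 0.2, -1.8]
opening: 0.0199
finger_force: 25.0
```

play_rows(moves=[[0,0,5,0,0,0],[0,0,9,0,0,0],[0,0,9,0,0,0],[0,0,9,0,0,0],[0,0,9,0,0,0]])

```text
time_s: 7.35
tcp_pos: [0.6827, 0.1029, 0.0233]
orientation: [-0.0, 0.992, -0.128, 0.001]
contact_force: [1.2, 0.5, -1.0]
opening: 0.0197
finger_force: 25.0
```

```bash
cat > st.py <<'E'
from h import *
# several readings (a camera call holds the pose 0.05 s and yields a new one)
import sys
n=int(sys.argv[1]) if len(sys.argv)>1 else 4
P=[];F=[];Y=[];W=[]
for i in range(n):
    if i: ctrl.grab_frame("top")
    s=ctrl.get_state();w,x,y,z=s["orientation"];r=R.from_quat([x,y,z,w])
    P.append([*tolocal(J,s["tcp_pos"])*1000,s["tcp_pos"][2]*1000]);a=r.apply([1,0,0]);Y.append((np.arctan2(a[1],a[0])-J[2]+2*np.pi)%(2*np.pi)-np.pi)
    Rj=R.from_euler("z",-J[2]);F.append(Rj.apply(s["contact_force"]));W.append(Rj.apply(s["wrist_torque"]))
np.set_printoptions(precision=3,suppress=True)
print("t",s["time_s"],"jig mm",np.mean(P,0),"sd",np.std(P,0),"yaw err",np.mean(Y),"F jig",np.mean(F,0),"sd",np.std(F,0),"M",np.mean(W,0),"open",s["opening"],"grip",s["finger_force"])
E
python3 st.py 6
```

```text
t 7.6 jig mm [-153.908  -12.284   23.161] sd [0.134 0.025 0.134] yaw err 0.002204675908880812 F jig [-0.319 -0.356 -1.108] sd [0.631 0.388 0.396] M [ 0.068 -0.147  0.011] open 0.019817157324572572 grip 24.999728333204985
```

play_rows(moves=[[0,0,3,0,0,0],[0,0,6.5,0,0,-0.002],[0,0,6.5,0,0,-0.002]])

```text
time_s: 7.85
tcp_pos: [0.6815, 0.103, 0.0151]
orientation: [0.0, 0.992, -0.127, -0.001]
contact_force: [-0.3, 0.8, -2.8]
opening: 0.02
finger_force: 25.0
```

```bash
python3 st.py 8
```

```text
t 8.2 jig mm [-153.374  -12.068   15.762] sd [0.284 0.026 0.36 ] yaw err 0.004111750246410195 F jig [ 0.235  0.018 -1.555] sd [0.197 0.377 0.557] M [ 0.063 -0.141 -0.014] open 0.019804719052682933 grip 24.999772869050503
```

play_rows(moves=[[0,0,0.8,0,0,0],[0,0,1.5,0,0,0],[0,0,1.5,0,0,0]])

```text
time_s: 8.45
tcp_pos: [0.6822, 0.1029, 0.0146]
orientation: [-0.0, 0.992, -0.127, 0.0]
contact_force: [0.2, 0.5, -0.6]
opening: 0.0199
finger_force: 25.0
```

```bash
python3 st.py 8
```

```text
t 8.8 jig mm [-153.554  -12.139   14.547] sd [0.018 0.024 0.016] yaw err 0.004085197114803929 F jig [-0.474  0.08  -0.782] sd [0.444 0.741 0.567] M [ 0.056 -0.125  0.003] open 0.019946412255775214 grip 24.999809567816556
```

play_rows(moves=[[-10,0,-0.4,0,0,0.004],[-25,0,-0.4,0,0,0.004],[-40,0,-0.4,0,0,0.004],[-52,0,-0.4,0,0,0.004],[-60,0,-0.4,0,0,0.004]])

```text
time_s: 9.22
tcp_pos: [0.6218, 0.1188, 0.0147]
orientation: [-0.0, 0.992, -0.129, -0.001]
contact_force: [-0.0, -0.0, -1.8]
opening: 0.0199
finger_force: 25.0
```

play_rows(moves=[[0,0,0,0,0,0],[0,0,0,0,0,0]])

```text
time_s: 9.38
tcp_pos: [0.624, 0.1183, 0.0152]
orientation: [-0.0, 0.992, -0.129, 0.0]
contact_force: [1.1, 0.1, -1.8]
opening: 0.0199
finger_force: 25.0
```

```bash
python3 st.py 8
```

```text
t 9.7333 jig mm [-94.125 -11.825  15.079] sd [0.323 0.186 0.126] yaw err -8.347127722063696e-05 F jig [ 0.058 -0.195 -1.186] sd [0.539 0.34  0.444] M [ 0.06  -0.128  0.01 ] open 0.020077971369102214 grip 24.999691830016673
```

play_rows(moves=[[0,0.5,0,0,0,0],[0,1,0,0,0,0],[0,1,0,0,0,0]])

```text
time_s: 9.98
tcp_pos: [0.624, 0.117, 0.015]
orientation: [-0.0, 0.992, -0.129, 0.0]
contact_force: [0.6, 0.1, -1.8]
opening: 0.02
finger_force: 25.0
```

```bash
python3 st.py 6
```

```text
t 10.2333 jig mm [-93.671 -10.979  14.969] sd [0.054 0.026 0.01 ] yaw err -6.414121623247541e-05 F jig [-0.043 -0.294 -1.334] sd [0.434 0.42  0.693] M [-0.045 -0.079 -0.038] open 0.01974498948759054 grip 25.002160049043596
```

play_rows(moves=[[0,0.3,0,0,0,0],[0,0.6,0,0,0,0],[0,0.6,0,0,0,0]])

```text
time_s: 10.48
tcp_pos: [0.6238, 0.1169, 0.015]
orientation: [-0.0, 0.992, -0.129, 0.0]
contact_force: [0.8, 2.1, -2.1]
opening: 0.0197
finger_force: 25.0
```

```bash
python3 st.py 6
```

```text
t 10.7333 jig mm [-93.618 -10.652  14.996] sd [0.027 0.034 0.022] yaw err -2.5296413297404285e-07 F jig [-0.768 -1.976 -1.553] sd [0.483 0.268 0.362] M [-0.332  0.003 -0.221] open 0.019853435682347674 grip 25.02071267925203
```

play_rows(moves=[[0,0.3,0,0,0,0],[0,0.6,0,0,0,0],[0,0.6,0,0,0,0]])

```text
time_s: 10.98
tcp_pos: [0.6237, 0.1165, 0.015]
orientation: [-0.0, 0.992, -0.129, 0.0]
contact_force: [2.0, 2.8, -1.0]
opening: 0.0196
finger_force: 25.1
```

```bash
python3 st.py 6
```

```text
t 11.2333 jig mm [-93.644 -10.239  15.024] sd [0.018 0.061 0.01 ] yaw err -2.658347081567018e-05 F jig [-0.785 -3.551 -1.616] sd [0.375 0.558 0.615] M [-0.759  0.11  -0.406] open 0.020098070270005944 grip 25.08023255970329
```

play_rows(moves=[[0,-1.4,0,0,0,0],[-10,-1.4,0,0,0,0],[-20,-1.4,0,0,0,0],[-30,-1.4,0,0,0,0],[-40,-1.4,0,0,0,0]])

```text
time_s: 11.65
tcp_pos: [0.5837, 0.1276, 0.0149]
orientation: [0.0, 0.992, -0.129, -0.0]
contact_force: [2.0, 2.5, -0.7]
opening: 0.0196
finger_force: 25.0
```

```bash
python3 st.py 6
```

```text
t 11.9 jig mm [-51.206 -10.879  14.702] sd [1.153 0.063 0.114] yaw err 0.0008193194076975274 F jig [ 1.123 -1.832 -0.837] sd [1.256 0.857 0.313] M [-0.302 -0.288 -0.208] open 0.019996254410808437 grip 25.01855340320617
```

play_rows(moves=[[0,0.4,0,0,0,0],[0,0.8,0,0,0,0],[0,0.8,0,0,0,0]])

```text
time_s: 12.15
tcp_pos: [0.5847, 0.1272, 0.0147]
orientation: [-0.0, 0.992, -0.129, -0.001]
contact_force: [-1.2, 4.2, -1.2]
opening: 0.0199
finger_force: 25.0
```

```bash
python3 st.py 8
```

```text
t 12.5 jig mm [-53.22  -10.702  14.754] sd [0.038 0.026 0.028] yaw err 0.00025039912144508847 F jig [ 2.212 -3.698 -1.363] sd [0.304 0.544 0.205] M [-0.784 -0.637 -0.27 ] open 0.019467874065950443 grip 25.042182826437056
```

play_rows(moves=[[0,-0.8,0,0,0,0],[0,-1.2,0,0,0,-0.007],[0,-1.2,0,0,0,-0.007],[0,-1.2,0,0,0,-0.007]])

```text
time_s: 12.83
tcp_pos: [0.5855, 0.1275, 0.015]
orientation: [0.0, 0.992, -0.126, 0.0]
contact_force: [-0.9, 2.8, -1.2]
opening: 0.02
finger_force: 25.1
```

```bash
python3 st.py 8
```

```text
t 13.1833 jig mm [-53.843 -11.247  15.018] sd [0.017 0.069 0.01 ] yaw err 0.006754315888886586 F jig [ 0.914 -2.502 -1.666] sd [0.331 0.302 0.267] M [-0.517 -0.336 -0.342] open 0.019771565874329572 grip 25.05448692943901
```

play_rows(moves=[[0,0.4,0,0,0,0],[0,0.6,0,0,0,0],[0,0.6,0,0,0,0]])

```text
time_s: 13.43
tcp_pos: [0.5855, 0.1274, 0.0151]
orientation: [-0.0, 0.992, -0.126, 0.0]
contact_force: [0.7, 2.8, -1.8]
opening: 0.0199
finger_force: 25.1
```

```bash
python3 st.py 10
```

```text
t 13.8833 jig mm [-53.843 -11.017  15.048] sd [0.018 0.031 0.01 ] yaw err 0.006988620971716086 F jig [-0.462 -3.051 -1.34 ] sd [0.681 0.485 0.572] M [-0.662 -0.075 -0.435] open 0.019971988019113537 grip 25.101645388640463
```

play_rows(moves=[[0,-0.8,0,0,0,0.003],[0,-0.8,0,0,0,0.003],[0,-0.8,0,0,0,0.003]])

```text
time_s: 14.13
tcp_pos: [0.5855, 0.1276, 0.015]
orientation: [0.0, 0.992, -0.127, 0.0]
contact_force: [1.5, 1.0, -2.1]
opening: 0.02
finger_force: 25.0
```

```bash
python3 st.py 10
```

```text
t 14.5833 jig mm [-53.648 -11.339  14.953] sd [0.135 0.073 0.04 ] yaw err 0.004197217272026865 F jig [-1.275 -1.28  -1.527] sd [0.648 0.699 0.394] M [-0.299  0.089 -0.208] open 0.020017131744715914 grip 25.012436248362064
```

play_rows(moves=[[-3,-0.1,0.2,0,0,0.0015],[-6,-0.1,0.4,0,0,0.0015],[-9,-0.1,0.4,0,0,0.0015],[-12,-0.1,0.4,0,0,0.0015],[-12,-0.1,0.4,0,0,0.0015]])

```text
time_s: 15.0
tcp_pos: [0.5727, 0.1313, 0.0145]
orientation: [-0.0, 0.992, -0.128, -0.001]
contact_force: [-0.9, 0.1, 0.1]
opening: 0.0202
finger_force: 25.0
```

```bash
python3 st.py 6
```

```text
t 15.25 jig mm [-40.523 -11.581  14.494] sd [0.092 0.011 0.013] yaw err 0.002942769342729893 F jig [ 2.136 -0.026  1.59 ] sd [0.793 0.27  1.176] M [ 0.008 -0.514 -0.068] open 0.019954291441180324 grip 25.00123143196106
```

play_rows(moves=[[-1,0,0,0,0,0],[-2,0,0,0,0,0],[-3,0,0,0,0,0],[-4,0,0,0,0,0],[-4,0,0,0,0,0]])

```text
time_s: 15.67
tcp_pos: [0.5699, 0.1322, 0.0145]
orientation: [0.0, 0.992, -0.128, 0.0]
contact_force: [0.4, 0.1, -0.8]
opening: 0.0198
finger_force: 25.0
```

```bash
python3 st.py 6
```

```text
t 15.9167 jig mm [-37.515 -11.653  14.493] sd [0.009 0.022 0.006] yaw err 0.0026131018717219234 F jig [-0.14   0.006 -0.626] sd [0.381 0.359 0.292] M [ 0.024 -0.091 -0.012] open 0.020108969953641705 grip 25.000041578896344
```

play_rows(moves=[[-0.7,0.2,0,0,0,0],[-1.4,0.3,0,0,0,0],[-2.1,0.3,0,0,0,0],[-2.8,0.3,0,0,0,0],[-3,0.3,0,0,0,0]])

```text
time_s: 16.33
tcp_pos: [0.5668, 0.1328, 0.0145]
orientation: [-0.0, 0.992, -0.128, -0.0]
contact_force: [0.2, 1.2, -2.0]
opening: 0.0197
finger_force: 25.0
```

```bash
python3 st.py 6
```

```text
t 16.5833 jig mm [-34.346 -11.5    14.506] sd [0.014 0.022 0.019] yaw err 0.0026247626612285746 F jig [ 0.344 -0.563 -1.265] sd [0.26  0.387 0.456] M [-0.088 -0.109 -0.075] open 0.019757058715713344 grip 25.003680009394884
```

play_rows(moves=[[-0.5,0,0,0,0,0],[-1,0,0,0,0,0],[-1.5,0,0,0,0,0],[-2,0,0,0,0,0],[-2,0,0,0,0,0]])

```text
time_s: 17.0
tcp_pos: [0.5649, 0.1332, 0.0145]
orientation: [-0.0, 0.992, -0.128, -0.0]
contact_force: [0.2, 0.6, -1.1]
opening: 0.0202
finger_force: 25.0
```

```bash
python3 st.py 6
```

```text
t 17.25 jig mm [-32.431 -11.437  14.522] sd [0.017 0.02  0.015] yaw err 0.0025738141011958002 F jig [-0.13  -0.747 -1.335] sd [0.175 0.267 0.198] M [-0.136 -0.076 -0.112] open 0.02011080792534959 grip 25.006366185843945
```

play_rows(moves=[[-0.5,0,0,0,0,0],[-1,0,0,0,0,0],[-1.5,0,0,0,0,0],[-2,0,0,0,0,0],[-2,0,0,0,0,0]])

```text
time_s: 17.67
tcp_pos: [0.5629, 0.1337, 0.0145]
orientation: [-0.0, 0.992, -0.128, -0.0]
contact_force: [0.2, 0.8, -1.7]
opening: 0.0201
finger_force: 25.0
```

```bash
python3 st.py 6
```

```text
t 17.9167 jig mm [-30.386 -11.415  14.505] sd [0.012 0.008 0.017] yaw err 0.0026221620328963358 F jig [-0.068 -0.952 -0.973] sd [0.284 0.576 0.352] M [-0.139 -0.054 -0.127] open 0.02002062293703474 grip 25.007628528401256
```

play_rows(moves=[[-0.5,0,0,0,0,0],[-1,0,0,0,0,0],[-1.5,0,0,0,0,0],[-2,0,0,0,0,0],[-2,0,0,0,0,0]])

```text
time_s: 18.33
tcp_pos: [0.561, 0.1342, 0.0145]
orientation: [-0.0, 0.992, -0.128, -0.0]
contact_force: [0.5, -0.0, -0.6]
opening: 0.0197
finger_force: 25.0
```

```bash
python3 st.py 6
```

```text
t 18.5833 jig mm [-28.45  -11.387  14.53 ] sd [0.014 0.014 0.011] yaw err 0.002585069210427967 F jig [-0.226 -0.522 -0.922] sd [0.337 0.343 0.291] M [-0.163 -0.044 -0.123] open 0.020075006590274974 grip 25.008908570744097
```

play_rows(moves=[[-0.4,0,0,0,0,0],[-0.8,0,0,0,0,0],[-1.2,0,0,0,0,0],[-1.5,0,0,0,0,0],[-1.5,0,0,0,0,0]])

```text
time_s: 19.0
tcp_pos: [0.5601, 0.1343, 0.0147]
orientation: [0.0, 0.992, -0.128, 0.001]
contact_force: [2.3, 0.0, -0.7]
opening: 0.0198
finger_force: 25.0
```

```bash
python3 st.py 6
```

```text
t 19.25 jig mm [-27.534 -11.268  14.7  ] sd [0.028 0.013 0.017] yaw err 0.0023154999852526745 F jig [-2.734 -0.549 -0.914] sd [0.466 0.221 0.513] M [-0.019  0.427 -0.163] open 0.019601379438745993 grip 25.0141546363011
```

play_rows(moves=[[-0.4,0,0,0,0,0],[-0.8,0,0,0,0,0],[-1.2,0,0,0,0,0],[-1.5,0,0,0,0,0],[-1.5,0,0,0,0,0]])

```text
time_s: 19.67
tcp_pos: [0.5589, 0.1344, 0.0148]
orientation: [0.0, 0.992, -0.128, 0.001]
contact_force: [4.7, -1.5, -1.2]
opening: 0.02
finger_force: 25.0
```

```bash
python3 st.py 6
```

```text
t 19.9167 jig mm [-26.388 -11.104  14.794] sd [0.009 0.014 0.012] yaw err 0.002079148040818731 F jig [-5.266  0.209 -1.551] sd [0.319 0.828 0.33 ] M [ 0.163  0.978 -0.232] open 0.020069965517111772 grip 25.023362450301647
```

Nipped (axial force about 5 N, steady over more than 0.3 s). Now I'll ease the grip and open it.

play_rows(moves=[[0,0,0,0,0,0],[0,0,0,0,0,0],[0,0,0,0,0,0]], force=5)

```text
time_s: 20.17
tcp_pos: [0.5581, 0.1346, 0.0146]
orientation: [0.0, 0.992, -0.128, -0.0]
contact_force: [3.3, -2.5, 0.3]
opening: 0.02
finger_force: 5.0
```

```bash
python3 st.py 5
```

```text
t 20.3667 jig mm [-25.601 -10.976  14.578] sd [0.016 0.02  0.009] yaw err 0.0025660202497456374 F jig [-4.111  1.817 -0.228] sd [0.351 0.327 0.576] M [ 0.448  0.756 -0.079] open 0.01978518644382484 grip 5.004428364336491
```

play_rows(moves=[[0,0,0,0,0,0],[0,0,0,0,0,0],[0,0,0,0,0,0],[0,0,0,0,0,0],[0,0,0,0,0,0]], claw=0.45)

```text
time_s: 20.78
tcp_pos: [0.5575, 0.1355, 0.0143]
orientation: [-0.0, 0.992, -0.128, -0.001]
contact_force: [0.3, -0.3, 0.1]
opening: 0.0439
finger_force: 0.0
```

```bash
python3 st.py 5
```

```text
t 20.9833 jig mm [-25.099 -11.578  14.417] sd [0.216 0.101 0.066] yaw err 0.0029749626590712453 F jig [-0.043 -0.104 -0.133] sd [0.379 0.274 0.61 ] M [ 0.083 -0.137  0.002] open 0.0475291212307276 grip 0.0
```

play_rows(moves=[[0,0,-8,0,0,0],[0,0,-25,0,0,0],[0,0,-55,0,0,0],[0,0,-90,0,0,0],[0,0,-125,0,0,0]])

```text
time_s: 21.4
tcp_pos: [0.5576, 0.1345, 0.141]
orientation: [0.0, 0.992, -0.128, -0.001]
contact_force: [0.7, 1.1, -0.3]
opening: 0.0477
finger_force: 0.0
```

play_rows(moves=[[35,0,-20,0,0,0],[70,-15,-40,0,0,0],[105,-40,-50,0,0,0],[120,-75,-50,0,0,0],[120,-110,-50,0,0,0]])

```text
time_s: 21.82
tcp_pos: [0.7064, 0.2087, 0.1919]
orientation: [0.0, 0.991, -0.13, 0.003]
contact_force: [-0.4, -0.0, -0.2]
opening: 0.0479
finger_force: 0.0
```

play_rows(moves=[[0,-35,0,0,0,0],[0,-70,0,0,0,0],[0,-105,0,0,0,0],[0,-105,0,0,0,0]])

```text
time_s: 22.15
tcp_pos: [0.7281, 0.3234, 0.1883]
orientation: [-0.002, 0.993, -0.122, -0.0]
contact_force: [-2.1, 2.7, -1.0]
opening: 0.0477
finger_force: 0.0
```

Run:
```python
from h import *
a=ctrl.grab_frame("top")[:,:,::-1];b=ctrl.grab_frame("scene")[:,:,::-1]
def c(im,x,y,w,h,k): return cv2.resize(im[y:y+h,x:x+w],None,fx=k,fy=k,interpolation=cv2.INTER_CUBIC)
cv2.imwrite("pics/e.png",np.hstack([c(a,215,160,75,115,5),c(b,350,165,80,115,5)]))
```

```text
(no output)
```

View pics/e.png

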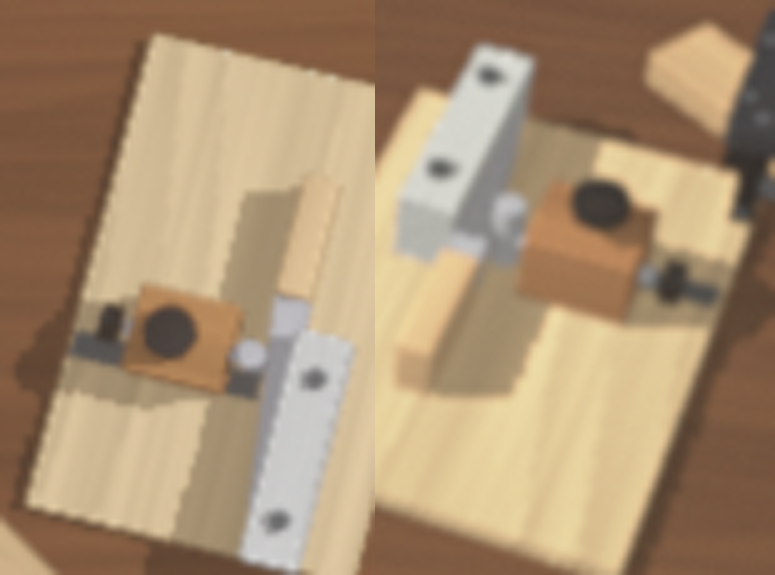

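Both views show the gauge standing on the base, its flat side along the fence and the blade against the nose at crop (250,355). The stop is at the same pixels as before. One quick numeric check of the handle's alignment, while the arm holds still.

Run:
```python
from fit import *
for n,p,z in(("h far",(340,184),.042),("h near",(316,296),.042),("left far",(303,173),.042),("left near",(279,291),.042),("fence a",(299,333),.05),("fence b",(242,558),.05)):
    print(n,(tolocal(J,pt("top",*T(*p),z))*1000).round(1))
s=ctrl.get_state();print(s["time_s"],s["joint_vel"].round(3),s["contact_force"])
```

```text
h far [-75.4   1.9]
h near [-10.8   4.2]
left far [-76.7 -19.9]
left near [ -8.7 -16.6]
fence a [12.2  1.1]
fence b [139.3   1.1]
22.25 [ 0.031 -0.027  0.047  0.05   0.017 -0.004  0.003] [ 0.46599482 -0.96054252  0.33720714]
```

The handle reading is too rough (slope 0.04 ± 0.02), so I'll take a closer look.

Run:
```python
from h import *
a=np.mean([ctrl.grab_frame("top")[:,:,::-1].astype(float) for _ in range(6)],0)
cv2.imwrite("pics/f.png",cv2.resize(np.clip(a[190:240,255:295],0,255).astype(np.uint8),None,fx=12,fy=12,interpolation=cv2.INTER_CUBIC))
# expected pixel outlines of a flush gauge at x0=-41 in the crop
for n,(x,y,z) in {"far+":(-.076,0,.042),"far-":(-.076,-.02,.042),"near+":(-.006,0,.042),"near-":(-.006,-.02,.042),"fence":(.01,0,.05),"fence-30":(.05,0,.05)}.items():
    u,v=px("top",[*loc(J,x,y),z]);print(n,round((u-255+.5)*12),round((v-190+.5)*12))
```

```text
far+ 330 79
far- 247 59
near+ 257 367
near- 174 348
fence 236 430
fence-30 194 598
```

View pics/f.png

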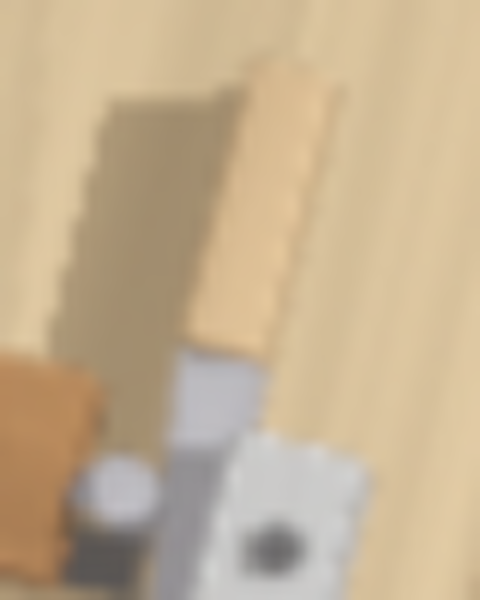

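The flat edge runs from (337,85) to (266,357), with the fence corner at (242,430). That is a uniform offset of about 0.5 px from the predicted flush line, so the gauge is flush within about 0.01 rad. Handing in.

```bash
python3 -c "
from station import ctrl
print(ctrl.sign_off())"
```

```text
the job is handed in; nothing more can be done
None
```

The job is handed in at about 22.5 s of the 72 s allowed, with no score returned: the taper gauge was nipped at about 5 N of axial push, then released, and it stands on the base with its flat side along the fence. The pictures show the stop unmoved, and the arm touched nothing else; I couldn't measure the remaining nip after release.

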